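Turn the die block in the engraver's slide-jaw vice

ROBOT

A 7-joint arm with a two-finger parallel gripper is mounted at the origin on the work surface. World frame = base frame: x ahead of the robot, y to its left, z up, the work surface at z = 0. Lengths are in mm, angles in rad, forces in N, time in s.
With the tool pointing down it reaches from about 400 to 850 mm from the base axis. Payload 4.4 kg.
Tool frame: the origin (TCP) lies midway between the tips of the shut fingers; the grasp point (between the pads) lies 19 mm behind it; z points along the fingers, y is the line along which they close (so a half turn about z gives the same grasp; the last joint's range is limited). The gripper opens to 94 mm and grips with 3 to 60 N. Pads are 16 mm wide; open, the fingers measure 119 mm over their backs; the gripper's body (75 mm by 177 mm) begins 78 mm behind the grasp point.
Start: joints at [1.252, 0.628, 0.038, 1.517, -0.027, 0.996, -0.02], TCP at [162.604, -629.347, 205.478] pointing down, gripper open.
Joint ranges: [-3.06, 3.06], [-0.37, 2.12], [-1.25, 1.32], [0.18, 2.47], [-1.1, 4.24], [0.23, 1.98], [-2.94, 2.94]. Speed limits (rad/s): [2.57, 2.57, 3.14, 3.14, 3.14, 3.14, 3.14].

INTERFACE

Orientations are given as a 3x3 rotation matrix whose columns are the frame's x, y, z axes.
In Python, from rig import * gives the robot as it stands.
- The arm moves only by the tool jog_arm, never from a script. Its argument "targets" is a list that holds one entry, the list of rows, each a list of 7 numbers: the shift along the tool's x, y, z in m, then the turn, a rotation vector about the tool's x, y, z in rad, then the finger opening in m, from 0 to 0.094. A call has 1 to 5 rows; each row is the pose to reach, as a shift and turn from the pose commanded when the call began, along the tool's axes at that moment; what a row does not reach only later rows make up. A row lasts 1/12 s, in which the tool goes at most 41.7 mm and 7.16 degrees, less where a joint would pass 70% of its speed; a pose out of reach is approached as far as the arm can. A call with a gripper value outside its range is refused whole. The fingers move at their own pace and stop on an object; "grip_force" is the grip in N (left out, the last holds). Time passes only in rows, so rows that repeat a pose let the fingers close. It gives the time, the measured TCP pose, the force, the opening and the grip force at its end, in the units of the state.
- sense(): the state, without advancing time (a new reading comes with each control period).
- capture(name): name is "scene" or "top"; returns the picture (480x640x3 uint8, red, green, blue); there is no depth.
- camera_info(name): a dict with "mtx" (3x3 intrinsics, pixels), "xyz" and "attitude" of the camera in the world. Camera axes: x right, y down, z forward; pixel columns grow to the right and rows downward; lengths in mm; the calibration is good to about 2 mm. A picture is of the moment at which its call begins. camera_info takes no time and is no camera call.
- close_job(): hands the job in; it is judged then, once.
Trained networks look in the newest picture that a camera, given by its name, has taken for a name from the list of things; names that differ only in an ending like _2 or _b are one class to them, and where a whole thing is asked for, a point or a joint stands for the part that bears it (a point fixed in the world has none). Each returns a list of dicts, best first, with "p" (0 to 1); they miss things now and then, are a little off and sometimes report something else, mostly with a low value. They report only what shows in the picture. A call takes as long as a camera call. They do not tell look-alikes from the thing itself.
- find_in(query, camera): "point" ([column, row] in pixels, amid what is visible of it).
- masks_of(query, camera): "mask" (480x640 bool, what is visible of it) and "point" ([column, row] in pixels, amid what is visible of it).
The state is a dict: "t": time; "joint_positions": joint angles; "joint_velocities": joint speeds; "joint_torque": joint torques, N m; "ee_pos": TCP position; "tcp_rot": TCP orientation; "contact_force": force on the tool from outside, world axes, zero at the start; "wrist_torque": the same for the moment, N m; "opening": finger opening in mm; "gripper_force": force on a finger pad.
Only numpy, scipy, OpenCV 4.12 (cv2) and the standard library are available. Lean on these libraries where they do the work, as an engineer would, in place of code of your own. Each camera call takes 0.05 s, during which the arm holds its last target. There are 200 camera calls.

TASK

The aluminium die block stands on end in the engraver's vice; turn it so that it lies along the vice bed with its engraved medallion facing up. Draw the sliding jaw back to make room, lay the block down gently (no toppling or dropping) and let go of it, then push the sliding jaw up firmly (some 20 N) so that the block stays tightly clamped by its two ends, square between the jaws and hard against the fixed jaw. Leave the things lying about on the bench where they are.

Things in the scene. Friction and masses are not known exactly. Their poses are not given: they have to be found in the camera images.
- block: plain aluminium die block, 45 x 55 x 90 mm (its own x, y, z), 0.4 to 0.8 kg; origin at its centre. Its +x face (55 x 90) carries a round engraved medallion 45 mm across (shallow, in effect flush); the other faces are plain. At the start it stands on end (z up) on the vice bed with the medallion turned towards the fixed jaw, more or less against it, about in the middle of the vice's width
- block_medal (a point): centre of the medallion, on the block's +x face, 22.5 mm from the block's origin
- vice: steel slide-jaw engraving vice, fastened to the bench; its origin is on the bench under its middle, its x axis runs along the bed towards the fixed jaw, z up. Round foot 210 mm across, 14 mm high; bed 300 mm long (x) and 80 mm wide (y), its top 40 mm above the bench
- fixed_jaw: the vice's fixed jaw at the +x end, origin and axes the same as the vice's. Its clamping face lies at vice x = +110 mm, 80 mm wide, top 22 mm above the bed (62 mm above the bench); behind it a lower step to x = 150 mm
- jaw (a joint): the sliding jaw's opening in m, 0 to 0.10: the clear gap between the two jaws is 40 mm + this value. It slides with about 5 N of stiff friction and stays where it is left, so that once pushed up firmly it keeps bearing on the part; it is not sprung
- jaw_face (a point): middle of the sliding jaw's clamping face (80 mm wide, 22 mm high), 11 mm above the bed. The jaw is 18 mm thick; behind it a carriage 12 mm high and 50 mm wide runs back to 83 mm from the face
- jaw_plate (a point): middle of the top edge of the upright thumb plate on the sliding jaw's carriage, 70 mm behind the jaw's clamping face, 100 mm above the bench. The plate is 12 mm thick along the vice, 50 mm wide, 60 mm high above the bed: push it either way, or pinch it, to slide the jaw; 46 mm are clear between it and the jaw
- die: bystander: round steel die, 68 mm across, 58 mm high, origin at the centre of its underside
- spare_block: bystander: plain aluminium block lying flat, 50 x 90 x 40 mm, origin at the centre of its underside
- handpiece: bystander: pen-like rotary engraver with a red sleeve, 170 mm long along its x axis, 22 mm thick, lying on the bench
- hammer: bystander: small hammer lying on the bench along its x axis
- brush: bystander: bench brush lying along its x axis
- jar: bystander: amber glass jar, 60 mm across, 60 mm high
- oil: bystander: white plastic oil bottle, 44 mm across, 110 mm high
Mind the look-alikes: they are no part of the job. What is shaped like the block but brown, green or yellow is not meant.

How it is judged:
By the outcome, as a careful person would: the job done as asked, in the order asked, and still so for the second after the job is handed in, with the robot touching nothing.
It also fails if it takes over 61 s, if anything falls off the work surface, if the arm or the gripper's body presses on something with over 40 N, if the wrist force passes 120 N, or if a joint passes its speed limit or range.

## Working session

There is one attempt and no reset: what is moved stays moved. The work goes in short steps, Python scripts to look and compute and a tool call to move; the robot and the scene stay as the last step left them, time stands still between calls to the robot, and variables do not carry over. Pictures are saved under pics/ and viewed, at most 10 in all, crops included, and the job is handed in when it is done.

Besides the shell and the picture viewer there is one more tool, called by a JSON object that holds its "api" and its "payload". jog_arm: Moves the arm, as the interface text tells. Its arguments: {"type":"object","properties":{"targets":{"type":"array","items":{"type":"array","items":{"type":"array","items":{"type":"number"}}}},"grip_force":{"type":"number"}},"required":["targets"]}

```bash
mkdir -p pics; ls; python3 - <<'E'
from rig import *
import cv2,numpy as np
s=sense();print(s['t'],s['ee_pos'],s['tcp_rot'],s['opening'],s['contact_force'])
for c in("scene","top"):
    cv2.imwrite(f"pics/{c}0.png",cv2.cvtColor(capture(c),cv2.COLOR_RGB2BGR)); print(c,camera_info(c))
    for q in("block","jaw_plate","fixed_jaw","vice"):
        print(q,[(np.round(d['point']),round(d['p'],2)) for d in find_in(q,c)[:3]])
E
```

```text
pics
0.0 [ 162.4347764  -628.70624795  204.59724578] [[ 9.68213819e-01  2.50123456e-01 -5.08143660e-04]
 [ 2.50123966e-01 -9.68212257e-01  1.74002631e-03]
 [-5.67695270e-05 -1.81181642e-03 -9.99998357e-01]] 94.0967576840216 [-0.45351689 -0.38040071 -0.02546725]
scene {'mtx': array([[440.46313887,   0.        , 323.50858909],
       [  0.        , 440.46313887, 233.34512454],
       [  0.        ,   0.        ,   1.        ]]), 'xyz': array([ 986.36617435, -194.70931186,  881.93364493]), 'attitude': array([[ 0.53349305,  0.73068717, -0.42600636],
       [ 0.84580389, -0.46030233,  0.269699  ],
       [ 0.00097388, -0.50420038, -0.86358615]])}
block [(array([334., 201.]), 0.85), (array([396., 150.]), 0.84), (array([453., 214.]), 0.63)]
jaw_plate [(array([301., 218.]), 0.65)]
fixed_jaw [(array([357., 207.]), 0.58)]
vice [(array([298., 231.]), 0.84)]
top {'mtx': array([[439.82571723,   0.        , 312.36863661],
       [  0.        , 439.82571723, 238.64603323],
       [  0.        ,   0.        ,   1.        ]]), 'xyz': array([ 404.97327946,   51.25560395, 1073.37076832]), 'attitude': array([[ 0.00412019, -0.98696955,  0.16085439],
       [-0.99945107, -0.00935209, -0.03178213],
       [ 0.03287232, -0.16063514, -0.9864663 ]])}
block [(array([267., 248.]), 0.96), (array([171., 281.]), 0.71), (array([400., 261.]), 0.66)]
jaw_plate [(array([300., 262.]), 0.95), (array([303., 265.]), 0.33)]
fixed_jaw [(array([248., 245.]), 0.96)]
vice [(array([304., 268.]), 0.94), (array([270., 246.]), 0.15)]
```

View pics/scene0.png

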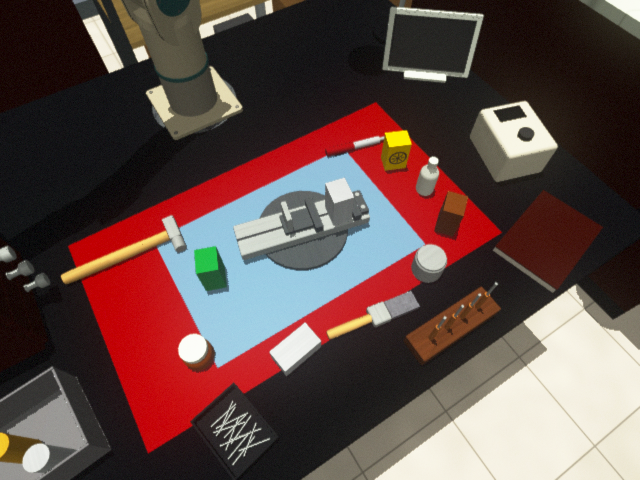

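View pics/top0.png

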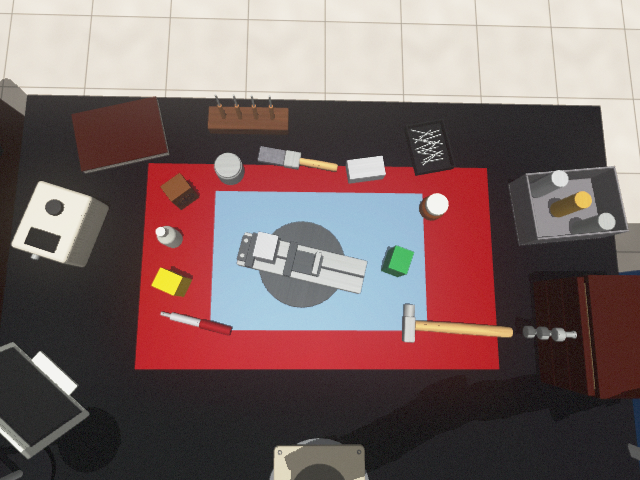

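The vice lies in the middle with its fixed jaw to the left in top (about 245,247), i.e. world +y. The block stands at top (265,247) and scene (340,195). Next I'll enlarge both views to measure them.

```bash
python3 - <<'E'
import cv2,numpy as np
a=cv2.imread("pics/top0.png")[215:310,230:375]; b=cv2.imread("pics/scene0.png")[170:275,225:385]
cv2.imwrite("pics/topc.png",cv2.resize(a,None,fx=5,fy=5,interpolation=cv2.INTER_CUBIC))
cv2.imwrite("pics/scenec.png",cv2.resize(b,None,fx=5,fy=5,interpolation=cv2.INTER_CUBIC))
E
```

```text
(no output)
```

View pics/topc.png

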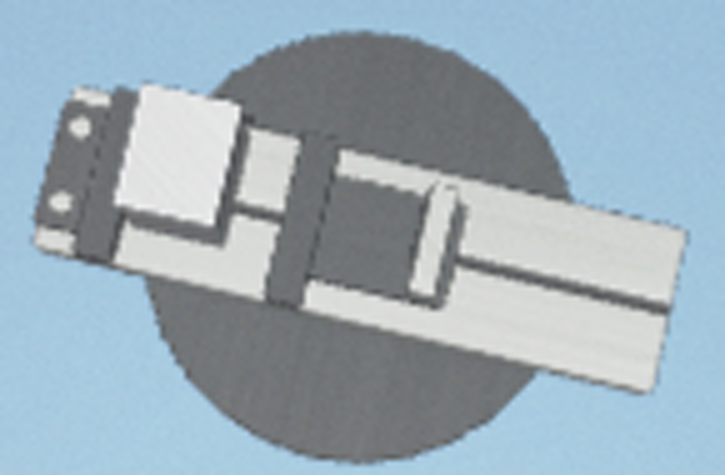

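View pics/scenec.png

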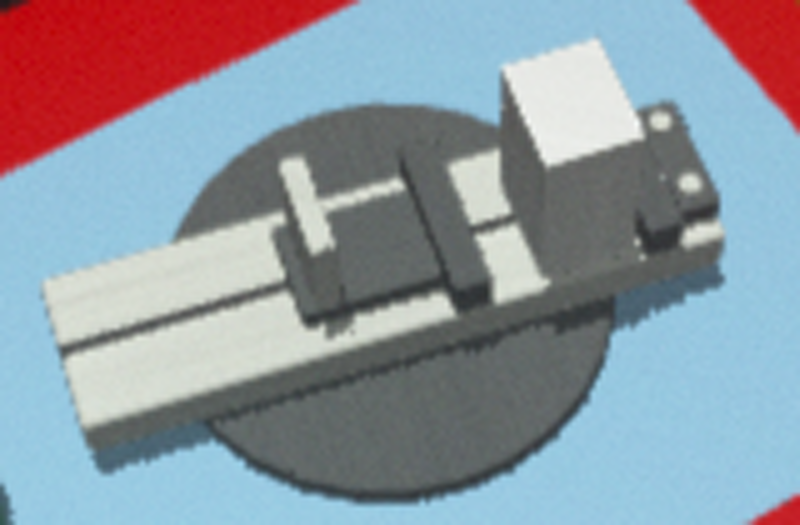

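The top crop shows bed corners, block top, jaw and plate edges clearly (5x scale), and the scene crop shows the same. I'll now fit the vice and block poses to these hand-picked corners.

```bash
cat > h.py <<'E'
import numpy as np
from rig import *
def proj(c,P):
    i=camera_info(c); q=(np.asarray(P)-i['xyz'])@i['attitude']; q=q@i['mtx'].T
    return q[:,:2]/q[:,2:]
def R2(a): return np.array([[np.cos(a),-np.sin(a)],[np.sin(a),np.cos(a)]])
def pl(p,x,y,a,z): return np.r_[R2(a)@p+[x,y],z]
E
python3 - <<'E'
from h import *
from scipy.optimize import least_squares
T=lambda u:np.array(u)/5+[229.6,214.6]
S=lambda u:np.array(u)/5+[224.6,169.6]
V={'top':[((687,230),-150,-40,40),((650,393),-150,40,40),((72,87),150,-40,40),((35,250),150,40,40)],
'scene':[((45,285),-150,40,40),((90,430),-150,-40,40),((722,235),150,-40,40)]}
P={'top':[((437,182),-6,-25),((460,187),-6,-25),((435,297),-6,25),((412,292),6,25)],
'scene':[((280,158),-6,25),((303,153),6,25),((335,243),6,-25),((310,253),-6,-25)]}
P['top'][0]=((437,182),6,-25)
B={'top':[((143,83),22.5,-27.5),((240,103),-22.5,-27.5),((215,225),-22.5,27.5),((117,205),22.5,27.5)],
'scene':[((503,65),-22.5,27.5),((598,38),22.5,27.5),((643,137),22.5,-27.5),((547,165),-22.5,-27.5)]}
J={'top':[((303,132),-40),((268,300),40)],'scene':[]}
def res(v,full=False):
    x,y,a,bx,by,ba,q=v; out=[]
    for c,f in(('top',T),('scene',S)):
        W=[];U=[]
        for u,X,Y,Z in V[c]: W.append(pl([X,Y],x,y,a,Z));U.append(f(u))
        for u,X,Y in P[c]: W.append(pl([X+70-40-q-0*1,Y],x,y,a,100)if 0 else pl([110-40-q-70+X,Y],x,y,a,100));U.append(f(u))
        for u,Y in J[c]: W.append(pl([70-q,Y],x,y,a,62));U.append(f(u))
        for u,X,Y in B[c]: W.append(pl([X,Y],bx,by,ba,130));U.append(f(u))
        out.append(proj(c,W)-U)
    return np.vstack(out) if full else np.vstack(out).ravel()
r=least_squares(res,[420,70,1.4,420,140,1.4,.0],loss='soft_l1')
x,y,a,bx,by,ba,q=r.x
print(np.round(r.x,3)); print("block in vice",R2(a).T@[bx-x,by-y],ba-a); print(np.round(res(r.x,True),1))
E
```

```text
[517.002  43.358   1.352 543.237 123.435   1.365  33.178]
block in vice [83.86051288 -8.24121765] 0.01264463630078727
[[-0.1 -0.7]
 [ 0.5 -0.2]
 [-0.2 -0.3]
 [-1.3 -0.2]
 [-0.9  0.1]
 [-0.2  0.3]
 [-0.2  0.2]
 [-0.8 -0.1]
 [-0.2 -0.1]
 [-1.2 -0.1]
 [-0.6 -0.3]
 [ 0.3  0.1]
 [-0.4  0.3]
 [-1.2 -0.1]
 [-1.6 -0.8]
 [-1.7  0.1]
 [ 0.8 -0.5]
 [-1.4  0.8]
 [-0.7  0.2]
 [-0.   0.8]
 [-0.5  0.4]
 [-1.1  0.4]
 [-0.4 -0.1]
 [ 0.5 -0.1]
 [-0.6  0.6]]
```

{"api": "jog_arm", "payload": {"targets": [[[0.0269,-0.0295,0.001,0,0,0,0.0],[0.0538,-0.059,0.002,0,0,0,0.0],[0.0807,-0.0885,0.003,0,0,0,0.0],[0.1076,-0.118,0.004,0,0,0,0.0],[0.1345,-0.1475,0.005,0,0,0,0.0]]], "grip_force": 20}}

```text
t: 0.92
ee_pos: [256.5, -451.3, 200.6]
tcp_rot: [[0.968, 0.25, 0.0], [0.25, -0.968, -0.0], [0.0, 0.0, -1.0]]
contact_force: [0.7, -0.2, 0.2]
opening: 64.5
gripper_force: 0.0
```

{"api": "jog_arm", "payload": {"targets": [[[0.0269,-0.0295,0.001,0,0,-0.11,0.0],[0.0538,-0.059,0.002,0,0,-0.22,0.0],[0.0807,-0.0885,0.003,0,0,-0.33,0.0],[0.1076,-0.118,0.004,0,0,-0.44,0.0],[0.1345,-0.1475,0.005,0,0,-0.55,0.0]]]}}

```text
t: 1.33
ee_pos: [350.0, -274.9, 195.9]
tcp_rot: [[0.691, 0.723, 0.001], [0.723, -0.691, -0.001], [0.0, 0.001, -1.0]]
contact_force: [0.5, 0.5, -0.0]
opening: 30.6
gripper_force: 0.0
```

```bash
cat >> h.py <<'E'
import json
VX,VY,VA=517.0,43.4,1.352
def go(p_vice,z,tilt,s=None):
    """shift (m) in tool axes and rotvec to TCP target given in vice coords; tilt about tool y: approach=(sin t,0,-cos t) in vice"""
    from scipy.spatial.transform import Rotation as Ro
    s=s or sense(); R=s['tcp_rot']
    ex=np.array([np.cos(VA),np.sin(VA),0]);ez=np.array([0,0,1.]);ey=np.cross(ez,ex)
    Z=np.sin(tilt)*ex-np.cos(tilt)*ez; Y=-ey; X=np.cross(Y,Z)
    T=np.c_[X,Y,Z]; P=pl(np.array(p_vice,float),VX,VY,VA,z)
    sh=R.T@(P-s['ee_pos']); rv=Ro.from_matrix(R.T@T).as_rotvec()
    print("shift",np.round(sh/1000,4),"norm",round(np.linalg.norm(sh)),"rot",np.round(rv,4))
def st():
    s=sense(); v=R2(VA).T@(s['ee_pos'][:2]-[VX,VY])
    print("t",round(s['t'],2),"vice",np.round(v,1),"z",round(s['ee_pos'][2],1),"q",np.round(s['joint_positions'],3),"op",round(s['opening'],1),"F",np.round(s['contact_force'],1),"Fv",np.round(R2(VA).T@s['contact_force'][:2],1),"gf",round(s['gripper_force'],1))
    open('log.jsonl','a').write(json.dumps({k:np.asarray(s[k]).tolist() for k in('joint_positions','ee_pos','tcp_rot')})+'\n'); return s
E
python3 - <<'E'
from h import *
s=st(); print(np.round(s['ee_pos'],1),np.round(s['tcp_rot'],3))
go([-4,0],150,0,s)
E
```

```text
t 1.33 vice [-346.9   94. ] z 195.9 q [ 0.712  0.356 -0.145  2.072  0.077  0.717 -0.245] op 30.6 F [ 0.5  0.5 -0. ] Fv [ 0.6 -0.4] gf 0.0
[ 350.  -274.9  195.9] [[ 0.691  0.723  0.001]
 [ 0.723 -0.691 -0.001]
 [ 0.     0.001 -1.   ]]
shift [ 0.342  -0.0972  0.0458] norm 359 rot [ 1.100e-03  3.000e-04 -5.441e-01]
```

{"api": "jog_arm", "payload": {"targets": [[[0.038,-0.0108,0.004,0,0,0,0.0],[0.076,-0.0216,0.008,0,0,0,0.0],[0.114,-0.0324,0.012,0,0,0,0.0],[0.152,-0.0432,0.016,0,0,0,0.0],[0.19,-0.054,0.02,0,0,0,0.0]]]}}

```text
t: 1.75
ee_pos: [443.2, -100.6, 175.6]
tcp_rot: [[0.695, 0.719, 0.001], [0.719, -0.695, -0.0], [0.0, 0.001, -1.0]]
contact_force: [0.3, -0.3, 0.9]
opening: 0.6
gripper_force: 0.0
```

{"api": "jog_arm", "payload": {"targets": [[[0.038,-0.0108,0.005,0,0,-0.11,0.0],[0.076,-0.0216,0.01,0,0,-0.22,0.0],[0.114,-0.0324,0.015,0,0,-0.33,0.0],[0.152,-0.0432,0.02,0,0,-0.44,0.0],[0.152,-0.0432,0.02,0,0,-0.544,0.0]]]}}

```text
t: 2.17
ee_pos: [520.6, 46.8, 155.5]
tcp_rot: [[0.207, 0.978, 0.005], [0.978, -0.207, 0.006], [0.007, 0.003, -1.0]]
contact_force: [1.1, 0.3, -0.7]
opening: 0.4
gripper_force: 0.0
```

```bash
python3 - <<'E'
from h import *
from scipy.optimize import least_squares
s=st(); go([-4,0],75,0,s)
D=[json.loads(l) for l in open('log.jsonl')]
D.append(dict(joint_positions=[1.252,.628,.038,1.517,-.027,.996,-.02],ee_pos=[162.604,-629.347,205.478],tcp_rot=[[.9682,.2501,0],[.2501,-.9682,0],[0,0,-1]]))
from scipy.spatial.transform import Rotation as Ro
import itertools
best=[]
for sg in itertools.product((1,-1),repeat=5):
  for off7 in(0,np.pi/2,np.pi,-np.pi/2):
    e=0
    for d in D:
        q=np.array(d['joint_positions']); s1,s3,s5,s7,s2=sg
        R=Ro.from_euler('Z',s1*q[0])*Ro.from_euler('Y',q[1])*Ro.from_euler('Z',s3*q[2])*Ro.from_euler('Y',q[3])*Ro.from_euler('Z',s5*q[4])*Ro.from_euler('Y',q[5])*Ro.from_euler('Z',s7*q[6]+off7)
        M=R.as_matrix(); e+=np.sum((M-np.array(d['tcp_rot']))**2) 
    best.append((e,sg,off7))
best.sort(key=lambda b:b[0]); print(best[:6])
E
```

```text
t 2.17 vice [ 4.1 -2.8] z 155.5 q [ 0.075  0.527 -0.314  1.924  0.229  0.72  -0.579] op 0.4 F [ 1.1  0.3 -0.7] Fv [ 0.5 -1. ] gf 0.0
shift [-0.0087 -0.0031  0.0804] norm 81 rot [ 0.0031 -0.0073  0.0103]
[(np.float64(3.3690150238686177e-06), (-1, -1, -1, -1, 1), 1.5707963267948966), (np.float64(3.3690150238686177e-06), (-1, -1, -1, -1, -1), 1.5707963267948966), (np.float64(0.1962161498652188), (-1, 1, 1, 1, 1), 1.5707963267948966), (np.float64(0.1962161498652188), (-1, 1, 1, 1, -1), 1.5707963267948966), (np.float64(0.46635731183241846), (-1, -1, 1, -1, 1), 1.5707963267948966), (np.float64(0.46635731183241846), (-1, -1, 1, -1, -1), 1.5707963267948966)]
```

{"api": "jog_arm", "payload": {"targets": [[[-0.009,-0.003,0.02,0,0,0,0.0],[-0.009,-0.003,0.045,0,0,0,0.0],[-0.009,-0.003,0.07,0,0,0,0.0],[-0.009,-0.003,0.08,0,0,0,0.0]]]}}

```text
t: 2.5
ee_pos: [510.5, 28.6, 73.2]
tcp_rot: [[0.222, 0.975, -0.004], [0.975, -0.222, -0.001], [-0.001, -0.003, -1.0]]
contact_force: [-0.8, -0.2, 0.4]
opening: 0.3
gripper_force: 0.0
```

```bash
python3 - <<'E'
from h import *
s=st(); go([-4,0],75,0,s)
from scipy.optimize import least_squares
from scipy.spatial.transform import Rotation as Ro
D=[json.loads(l) for l in open('log.jsonl')]
D.append(dict(joint_positions=[1.252,.628,.038,1.517,-.027,.996,-.02],ee_pos=[162.604,-629.347,205.478]))
open('k.py','w').write('''
import numpy as np
from scipy.spatial.transform import Rotation as Ro
def fk(q,L):
    q=np.asarray(q); h,a,e1,e2,b,w,t=L; R=np.eye(3); p=np.array([0,0,h])
    z=lambda x:Ro.from_euler('Z',-x).as_matrix(); y=lambda x:Ro.from_euler('Y',x).as_matrix()
    R=z(q[0])@y(q[1])@z(q[2]); p=p+R@[e1,0,a]
    R=R@y(q[3])@z(q[4]); p=p+R@[e2,0,b]
    R=R@y(q[5]); p=p+R@[w,0,t]
    return p,R@z(q[6]-np.pi/2)
''')
from k import fk
f=lambda L:np.concatenate([fk(d['joint_positions'],L)[0]-d['ee_pos'] for d in D]+[(np.array(L)-L0)*.02])
L0=np.array([300,350,0,0,350,0,250.])
r=least_squares(f,L0); print(np.round(r.x,1),np.round(r.fun[:3*len(D)],1)); np.save('L.npy',r.x)
E
```

```text
t 2.5 vice [-15.9   3.2] z 73.2 q [ 0.055  0.645 -0.246  2.011  0.297  0.523 -0.628] op 0.3 F [-0.8 -0.2  0.4] Fv [-0.4  0.7] gf 0.0
shift [ 0.0119  0.0031 -0.0019] norm 12 rot [-0.0034  0.0013 -0.0053]
[198.5 625.8  41.7   2.2 400.2  82.9 260.9] [ 4.  22.7 11.  -2.   8.2  1.9  1.7  4.1 -7.9 30.   4.8 -5. ]
```

{"api": "jog_arm", "payload": {"targets": [[[-0.014,-0.0,0.0,0,0,0,0.0],[-0.028,0.0,0.0,0,0,0,0.0],[-0.042,0.0,0.0,0,0,0,0.0],[-0.056,0.0,0.0,0,0,0,0.0],[-0.066,0,0.0,0,0,0,0.0]]]}}

```text
t: 2.92
ee_pos: [497.7, -33.3, 75.6]
tcp_rot: [[0.221, 0.975, 0.001], [0.975, -0.221, 0.003], [0.003, 0.0, -1.0]]
contact_force: [-0.1, 6.6, -4.2]
opening: 0.3
gripper_force: 3.3
```

```bash
python3 - <<'E'
from h import *
s=st()
E
```

```text
t 2.92 vice [-79.1   2.2] z 75.6 q [ 0.19   0.629 -0.261  2.047  0.314  0.502 -0.522] op 0.3 F [-0.1  6.6 -4.2] Fv [6.4 1.5] gf 3.3
```

{"api": "jog_arm", "payload": {"targets": [[[0,0,0,0,0,0,0.0]]]}}

```text
t: 3.0
ee_pos: [497.2, -35.9, 75.6]
tcp_rot: [[0.224, 0.975, 0.0], [0.975, -0.224, 0.001], [0.001, -0.0, -1.0]]
contact_force: [0.9, 0.9, -0.2]
opening: 0.5
gripper_force: 0.0
```

```bash
python3 - <<'E'
from h import *
s=st()
import cv2
a=capture('top'); print([(np.round(d['point'],1),round(d['p'],2)) for d in find_in("jaw_plate",'top')[:2]])
# plate x from top point
i=camera_info('top')
for d in find_in("jaw_plate",'top')[:1]:
    r=i['attitude']@np.linalg.inv(i['mtx'])@np.r_[d['point'],1]; P=i['xyz']+r*(100-i['xyz'][2])/r[2]; print(R2(VA).T@(P[:2]-[VX,VY]))
E
```

```text
t 3.0 vice [-81.7   2.1] z 75.6 q [ 0.192  0.628 -0.258  2.047  0.315  0.504 -0.523] op 0.5 F [ 0.9  0.9 -0.2] Fv [ 1.1 -0.7] gf 0.0
[(array([316.8, 266.3]), 0.91), (array([503.8, 328. ]), 0.37)]
[-36.16350884   7.79109394]
```

{"api": "jog_arm", "payload": {"targets": [[[0.004,0,-0.03,0,0,0,0.0],[0.004,0,-0.07,0,0,0,0.0],[0.004,0,-0.11,0,0,0,0.094],[0.03,0,-0.13,0,-0.0,0,0.094],[0.07,0.0,-0.13,0,-0.0,0,0.094]]]}}

```text
t: 3.57
ee_pos: [516.2, 29.7, 210.6]
tcp_rot: [[0.23, 0.973, 0.009], [0.973, -0.23, -0.003], [-0.001, 0.01, -1.0]]
contact_force: [2.7, 0.0, 0.0]
opening: 17.1
gripper_force: 0.0
```

{"api": "jog_arm", "payload": {"targets": [[[0.035,0,0,0,-0.1,0,0.094],[0.07,0,0,0,-0.2,0,0.094],[0.105,0.002,0,0,-0.3,0,0.094],[0.14,0.004,0,0,-0.4,0,0.094],[0.166,0.006,0,0,-0.5,0,0.094]]]}}

```text
t: 3.98
ee_pos: [555.9, 198.7, 206.7]
tcp_rot: [[0.193, 0.976, -0.102], [0.856, -0.218, -0.47], [-0.481, 0.003, -0.877]]
contact_force: [1.0, 0.2, -0.2]
opening: 50.5
gripper_force: 0.0
```

```bash
python3 - <<'E'
from h import *
s=st(); print(np.round(s['tcp_rot'],3))
from scipy.spatial.transform import Rotation as Ro
D=[json.loads(l) for l in open('log.jsonl')]
D.append(dict(joint_positions=[1.252,.628,.038,1.517,-.027,.996,-.02],ee_pos=[162.604,-629.347,205.478]))
open('k.py','w').write('''
import numpy as np
from scipy.spatial.transform import Rotation as Ro
Z=lambda x:Ro.from_euler('Z',-x).as_matrix(); Y=lambda x:Ro.from_euler('Y',x).as_matrix()
def frames(q):
    R=np.eye(3); F=[R]
    for i,f in enumerate((Z,Y,Z,Y,Z,Y,Z)):
        R=R@f(q[i]); F.append(R)
    return F
def A(q):
    F=frames(q); # columns: base z, link3 xyz, link5 xyz, link6 xyz
    return np.c_[F[0][:,2],F[1][:,:2],F[3],F[5],F[6]]
def fk(q,L): return A(q)@L, frames(q)[7]@Z(-np.pi/2)
''')
from k import *
M=np.vstack([A(d['joint_positions']) for d in D]); b=np.concatenate([d['ee_pos'] for d in D])
L0=np.array([250,0,0,0,0,350,0,0,350,0,0,250.]); lam=.02
x=np.linalg.lstsq(np.vstack([M,lam*np.eye(12)]),np.r_[b,lam*L0],rcond=None)[0]
print(np.round(x,1)); print(np.round((M@x-b).reshape(-1,3),1)); np.save('L.npy',x)
print(np.abs(frames(D[-2]['joint_positions'])[7]@Z(-np.pi/2)-D[-2]['tcp_rot']).max())
E
```

```text
t 3.98 vice [160.   -4.2] z 206.7 q [-0.495  0.758 -0.201  1.392  0.452  1.432 -1.053] op 50.5 F [ 1.   0.2 -0.2] Fv [ 0.4 -1. ] gf 0.0
[[ 0.193  0.976 -0.102]
 [ 0.856 -0.218 -0.47 ]
 [-0.481  0.003 -0.877]]
[ 3.365e+02 -2.000e-01 -1.160e+01  8.000e-01 -1.490e+01  5.576e+02
  2.000e-01 -9.000e-01  3.818e+02 -3.000e-01 -9.000e-01  3.747e+02]
[[-0.  -0.3 -0.2]
 [-0.  -0.  -0. ]
 [-0.  -0.   0.1]
 [ 0.  -0.   0.1]
 [ 0.  -0.   0.1]
 [-0.1  0.2 -0. ]
 [ 0.   0.1  0. ]]
3.959506333917062e-16
```

```bash
cat >> k.py <<'E'
L=np.load('L.npy')
lo=np.array([-3.06,-.37,-1.25,.18,-1.1,.23,-2.94]); hi=np.array([3.06,2.12,1.32,2.47,4.24,1.98,2.94])
from scipy.optimize import least_squares
def ik(P,T,q0,reg=.02):
    def f(q):
        p,R=fk(q,L); return np.r_[(p-P)/20,Ro.from_matrix(R.T@T).as_rotvec()*10,reg*(q-q0)]
    r=least_squares(f,np.clip(q0,lo+.03,hi-.03),bounds=(lo+.02,hi-.02)); e=f(r.x)
    return r.x,np.linalg.norm(e[:3])*20,np.linalg.norm(e[3:6])/10
E
python3 - <<'E'
from h import *; from k import *
def tgt(pv,z,tilt):
    ex=np.array([np.cos(VA),np.sin(VA),0]);ez=np.array([0,0,1.]);ey=np.cross(ez,ex)
    Zt=np.sin(tilt)*ex-np.cos(tilt)*ez; Yt=-ey
    return pl(np.array(pv,float),VX,VY,VA,z)+19*Zt, np.c_[np.cross(Yt,Zt),Yt,Zt]
q0=sense()['joint_positions']
# path of grasp point: approach (back), grasp, lift, rotate, lower
for t0 in (35,45,55,65):
    q=q0; print('tilt0',t0)
    path=[(85,85,-t0,100)]+[(85,85,-t0,0),(85,160,-t0,0)]+[(85-20*k/6,160,-t0+90*k/6,0) for k in range(1,7)]+[(64,62.5,90-t0,0),(64,62.5,90-t0,-90)]
    for x,z,t,back in path:
        P,T=tgt([x,-8],z,np.radians(t)); P=P-T[:,2]*abs(back)
        q,e,r=ik(P,T,q); print(x//1,z,round(t),'err',round(e,1),round(r,3),'q',np.round(q,2),'marg',round(min((q-lo).min(),(hi-q).min()),2))
E
```

```text
tilt0 35
85 85 -35 err 0.0 0.0 q [-0.52  0.85 -0.16  1.43  0.51  1.41 -1.1 ] marg 0.57
85 85 -35 err 0.0 0.0 q [-0.47  0.91 -0.14  1.59  0.57  1.19 -1.16] marg 0.79
85 160 -35 err 0.0 0.0 q [-0.46  0.81 -0.15  1.56  0.54  1.31 -1.09] marg 0.67
81.0 160 -20 err 0.0 0.0 q [-0.3   0.69 -0.23  1.69  0.47  1.07 -1.01] marg 0.78
78.0 160 -5 err 0.0 0.0 q [-0.09  0.61 -0.34  1.81  0.36  0.83 -0.86] marg 0.6
75.0 160 10 err 0.0 0.0 q [ 0.2   0.6  -0.53  1.91  0.23  0.63 -0.64] marg 0.4
71.0 160 25 err 0.0 0.0 q [ 0.53  0.69 -0.8   1.99  0.13  0.48 -0.43] marg 0.25
68.0 160 40 err 0.0 0.0 q [ 0.81  0.89 -1.03  2.03  0.11  0.41 -0.26] marg 0.18
65.0 160 55 err 0.0 0.0 q [ 0.99  1.15 -1.18  2.04  0.11  0.39 -0.12] marg 0.07
64 62.5 55 err 0.0 0.0 q [ 0.95  1.3  -1.06  2.03  0.2   0.3  -0.04] marg 0.07
64 62.5 55 err 0.0 0.0 q [ 1.11  1.23 -1.14  2.    0.17  0.5  -0.02] marg 0.11
tilt0 45
85 85 -45 err 0.0 0.0 q [-0.6   0.97 -0.12  1.3   0.54  1.57 -1.12] marg 0.41
85 85 -45 err 0.0 0.0 q [-0.54  1.   -0.1   1.49  0.59  1.36 -1.18] marg 0.62
85 160 -45 err 0.0 0.0 q [-0.54  0.9  -0.11  1.47  0.5
[... 1728 characters left out ...]
 0.0 q [-0.65  1.09 -0.02  1.31  0.64  1.74 -1.13] marg 0.24
81.0 160 -50 err 0.0 0.0 q [-0.57  0.94 -0.08  1.44  0.59  1.53 -1.13] marg 0.45
78.0 160 -35 err 0.0 0.0 q [-0.45  0.8  -0.15  1.57  0.54  1.3  -1.09] marg 0.68
75.0 160 -20 err 0.0 0.0 q [-0.3   0.68 -0.23  1.7   0.47  1.06 -1.  ] marg 0.77
71.0 160 -5 err 0.0 0.0 q [-0.08  0.61 -0.34  1.82  0.36  0.82 -0.85] marg 0.59
68.0 160 10 err 0.0 0.0 q [ 0.21  0.6  -0.53  1.92  0.23  0.63 -0.63] marg 0.4
65.0 160 25 err 0.0 0.0 q [ 0.55  0.69 -0.8   1.99  0.13  0.49 -0.42] marg 0.26
64 62.5 25 err 0.0 0.0 q [ 0.46  0.84 -0.67  2.04  0.2   0.28 -0.4 ] marg 0.05
64 62.5 25 err 0.0 0.0 q [ 0.62  0.72 -0.79  2.01  0.14  0.48 -0.34] marg 0.25
```

```bash
python3 - <<'E'
from h import *
s=st(); t=np.radians(-55)
go([76+.82*100,-8.2],74+.574*100,t,s)
E
```

```text
t 3.98 vice [160.   -4.2] z 206.7 q [-0.495  0.758 -0.201  1.392  0.452  1.432 -1.053] op 50.5 F [ 1.   0.2 -0.2] Fv [ 0.4 -1. ] gf 0.0
shift [0.0344 0.0037 0.067 ] norm 75 rot [ 0.0014 -0.4587 -0.003 ]
```

{"api": "jog_arm", "payload": {"targets": [[[0.008,0.001,0.016,0,-0.1,0,0.094],[0.016,0.002,0.032,0,-0.2,0,0.094],[0.024,0.003,0.048,0,-0.3,0,0.094],[0.034,0.004,0.067,0,-0.4,0,0.094],[0.034,0.004,0.067,0,-0.459,0,0.094]]]}}

```text
t: 4.4
ee_pos: [556.3, 191.6, 124.6]
tcp_rot: [[0.119, 0.976, -0.183], [0.554, -0.218, -0.803], [-0.824, -0.006, -0.567]]
contact_force: [-1.2, -1.0, -0.3]
opening: 83.6
gripper_force: 0.0
```

{"api": "jog_arm", "payload": {"targets": [[[0,0,0,0,0,0,0.094],[0,0,0,0,0,0,0.094],[0,0,0,0,0,0,0.094]]]}}

```text
t: 4.65
ee_pos: [560.0, 190.2, 132.0]
tcp_rot: [[0.131, 0.975, -0.18], [0.562, -0.223, -0.797], [-0.817, 0.003, -0.577]]
contact_force: [0.6, -0.7, 0.4]
opening: 93.9
gripper_force: 0.0
```

```bash
python3 - <<'E'
from h import *
import cv2
s=st(); t=np.radians(-55)
go([76,-8.2],74,t,s)
a=capture('scene')[100:300,200:450]; cv2.imwrite('pics/s1.png',cv2.resize(cv2.cvtColor(a,cv2.COLOR_RGB2BGR),None,fx=3,fy=3))
E
```

```text
t 4.65 vice [152.7 -10.1] z 132.0 q [-0.664  1.102 -0.076  1.149  0.57   1.738 -1.115] op 93.9 F [ 0.6 -0.7  0.4] Fv [-0.6 -0.8] gf 0.0
shift [ 0.0032 -0.0016  0.0961] norm 96 rot [-0.0031 -0.0036 -0.0056]
```

View pics/s1.png

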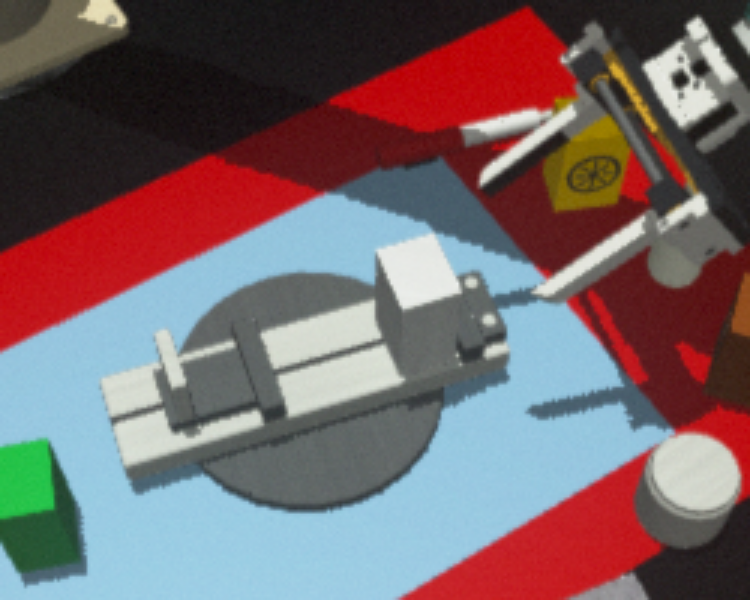

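The jaw is drawn back, and the open fingers lie ahead of the block on the fixed-jaw side, lined up to straddle it. I'll advance and grip.

{"api": "jog_arm", "payload": {"targets": [[[0.001,-0.001,0.025,0,0,0,0.094],[0.002,-0.0015,0.05,0,0,0,0.094],[0.003,-0.0015,0.075,0,0,-0.005,0.094],[0.003,-0.0015,0.09,0,0,-0.005,0.094],[0.003,-0.0015,0.096,0,0,-0.005,0.094]]]}}

```text
t: 5.12
ee_pos: [540.9, 112.5, 74.7]
tcp_rot: [[0.127, 0.975, -0.184], [0.56, -0.223, -0.798], [-0.818, -0.002, -0.575]]
contact_force: [-0.1, 0.3, -0.5]
opening: 93.9
gripper_force: 0.0
```

{"api": "jog_arm", "payload": {"targets": [[[0,0,0,0,0,0,0.065],[0,0,0,0,0,0,0.065],[0,0,0,0,0,0,0.065],[0,0,0,0,0,0,0.06],[0,0,0,0,0,0,0.06]]], "grip_force": 10}}

```text
t: 5.53
ee_pos: [540.9, 116.8, 73.1]
tcp_rot: [[0.123, 0.976, -0.181], [0.562, -0.219, -0.797], [-0.818, -0.003, -0.576]]
contact_force: [0.5, -0.4, -0.4]
opening: 64.1
gripper_force: 0.0
```

```bash
python3 - <<'E'
from h import *
s=st(); go([76,-8.2],74,np.radians(-55),s)
E
```

```text
t 5.53 vice [76.8 -7.4] z 73.1 q [-0.603  1.103 -0.069  1.365  0.607  1.533 -1.185] op 64.1 F [ 0.5 -0.4 -0.4] Fv [-0.2 -0.6] gf 0.0
shift [-0.0012  0.0008  0.0002] norm 1 rot [-0.0031 -0.0026  0.0019]
```

Close gently, then grip firmly.

{"api": "jog_arm", "payload": {"targets": [[[0,0,0,0,0,0,0.05],[0,0,0,0,0,0,0.05],[0,0,0,0,0,0,0.05],[0,0,0,0,0,0,0.05]]], "grip_force": 8}}

```text
t: 5.87
ee_pos: [541.3, 116.1, 72.9]
tcp_rot: [[0.123, 0.976, -0.18], [0.562, -0.218, -0.798], [-0.818, -0.003, -0.575]]
contact_force: [3.1, 2.1, 1.7]
opening: 55.0
gripper_force: 8.0
```

{"api": "jog_arm", "payload": {"targets": [[[0,0,0,0,0,0,0.04],[0,0,0,0,0,0,0.04],[0,0,0,0,0,0,0.04]]], "grip_force": 50}}

```text
t: 6.12
ee_pos: [541.0, 115.9, 72.9]
tcp_rot: [[0.123, 0.976, -0.181], [0.561, -0.219, -0.798], [-0.818, -0.003, -0.575]]
contact_force: [2.4, 1.7, 2.5]
opening: 55.0
gripper_force: 50.0
```

```bash
python3 - <<'E'
from h import *
s=st(); go([76-10,-8.2],74+5,np.radians(-55),s); print(np.arctan2(s['tcp_rot'][1,1],s['tcp_rot'][0,1])-VA+np.pi/2)
E
```

```text
t 6.12 vice [76.  -7.7] z 72.9 q [-0.602  1.103 -0.068  1.366  0.608  1.533 -1.185] op 55.0 F [2.4 1.7 2.5] Fv [ 2.2 -1.9] gf 50.0
shift [-0.0107  0.0005  0.0047] norm 12 rot [-0.0033 -0.0016  0.0014]
-0.0019344456141485722
```

{"api": "jog_arm", "payload": {"targets": [[[-0.0036,0,-0.0001,0,0,0,0.04],[-0.0116,0,-0.0008,0,0,0,0.04],[-0.0274,0,-0.0046,0,0,0,0.04],[-0.0513,0,-0.014,0,0,0,0.04],[-0.074,0,-0.025,0,0,0,0.04]]]}}

```text
t: 6.53
ee_pos: [534.1, 92.9, 147.3]
tcp_rot: [[0.12, 0.975, -0.185], [0.56, -0.221, -0.798], [-0.82, -0.008, -0.573]]
contact_force: [0.2, 0.8, -4.6]
opening: 54.6
gripper_force: 50.0
```

{"api": "jog_arm", "payload": {"targets": [[[0,0,0,0,0.06,0,0.04],[0,0,0,0,0.17,0,0.04],[0,0,0,0,0.28,0,0.04],[0,0,0,0,0.39,0,0.04],[0,0,0,0,0.5,0,0.04]]]}}

```text
t: 6.95
ee_pos: [534.6, 94.2, 147.9]
tcp_rot: [[0.195, 0.976, -0.101], [0.877, -0.219, -0.427], [-0.439, -0.005, -0.899]]
contact_force: [-0.2, -0.5, -5.5]
opening: 54.6
gripper_force: 50.0
```

{"api": "jog_arm", "payload": {"targets": [[[0,0,0,0,0.11,0,0.04],[0,0,0,0,0.22,0,0.04],[0,0,0,0,0.33,0,0.04],[0,0,0,0,0.44,0,0.04],[0,0,0,0,0.55,0,0.04]]]}}

```text
t: 7.37
ee_pos: [533.7, 92.7, 148.0]
tcp_rot: [[0.219, 0.976, 0.015], [0.971, -0.22, 0.091], [0.092, -0.005, -0.996]]
contact_force: [-0.4, 0.5, -6.5]
opening: 54.8
gripper_force: 50.0
```

```bash
python3 - <<'E'
from h import *
s=st(); print(np.round(s['tcp_rot'],3)); go([60+10.9,0],110-15.6,np.radians(35),s)
E
```

```text
t 7.37 vice [51.8 -5.6] z 148.0 q [ 0.143  0.572 -0.456  1.902  0.246  0.693 -0.653] op 54.8 F [-0.4  0.5 -6.5] Fv [0.4 0.5] gf 50.0
[[ 0.219  0.976  0.015]
 [ 0.971 -0.22   0.091]
 [ 0.092 -0.005 -0.996]]
shift [ 0.0141 -0.0054  0.0552] norm 57 rot [-0.0043  0.5184 -0.0043]
```

{"api": "jog_arm", "payload": {"targets": [[[0.003,-0.001,0.003,0,0.11,0,0.04],[0.006,-0.002,0.006,0,0.22,0,0.04],[0.009,-0.004,0.01,0,0.33,0,0.04],[0.012,-0.0054,0.014,0,0.44,0,0.04],[0.014,-0.0054,0.018,0,0.52,0,0.04]]]}}

```text
t: 7.78
ee_pos: [530.8, 107.3, 129.8]
tcp_rot: [[0.185, 0.975, 0.12], [0.797, -0.221, 0.562], [0.574, -0.008, -0.819]]
contact_force: [-0.9, 0.1, -7.5]
opening: 55.2
gripper_force: 50.0
```

{"api": "jog_arm", "payload": {"targets": [[[0,0,0,0,0,0,0.04],[0,0,0,0,0,0,0.04],[0,0,0,0,0,0,0.04],[0,0,0,0,0,0,0.04]]]}}

```text
t: 8.12
ee_pos: [534.0, 112.0, 132.2]
tcp_rot: [[0.178, 0.976, 0.122], [0.801, -0.216, 0.559], [0.572, -0.002, -0.82]]
contact_force: [0.1, 0.5, -5.0]
opening: 55.0
gripper_force: 50.0
```

```bash
python3 - <<'E'
from h import *
import cv2
s=st(); print(np.round(s['tcp_rot'],4)); go([60+10.9,0],68.5-15.6,np.radians(35),s)
a=capture('scene')[130:290,220:400]; cv2.imwrite('pics/s2.png',cv2.resize(cv2.cvtColor(a,cv2.COLOR_RGB2BGR),None,fx=3.5,fy=3.5))
print(np.round(s['contact_force'],1),np.round(s['wrist_torque'],2))
E
```

```text
t 8.12 vice [70.7 -1.7] z 132.2 q [ 0.712  0.807 -0.9    2.043  0.01   0.398 -0.193] op 55.0 F [ 0.1  0.5 -5. ] Fv [0.5 0. ] gf 50.0
[[ 0.178   0.9765  0.1217]
 [ 0.8009 -0.2156  0.5586]
 [ 0.5717 -0.0019 -0.8205]]
shift [-0.0452 -0.0015  0.0652] norm 79 rot [-0.0024  0.0023  0.0001]
[ 0.1  0.5 -5. ] [-1.24  0.2   0.01]
```

View pics/s2.png

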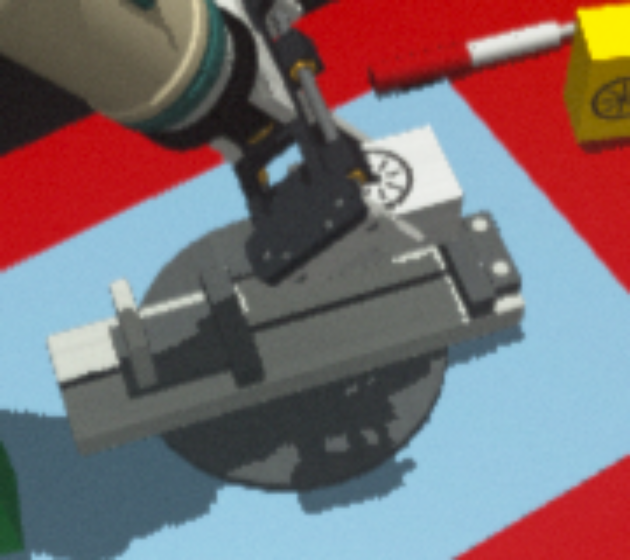

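The block is held level with its medallion up, above the bed between the jaws. I'll lower it.

{"api": "jog_arm", "payload": {"targets": [[[-0.008,0,0.012,0,0,0,0.04],[-0.017,-0.0005,0.024,0,0,0,0.04],[-0.025,-0.001,0.036,0,0,0,0.04],[-0.033,-0.001,0.047,0,0,0,0.04],[-0.039,-0.001,0.056,0,0.0,0,0.04]]]}}

```text
t: 8.58
ee_pos: [533.0, 111.8, 62.5]
tcp_rot: [[0.179, 0.976, 0.122], [0.8, -0.217, 0.559], [0.572, -0.003, -0.82]]
contact_force: [-0.5, -0.2, -5.0]
opening: 54.8
gripper_force: 50.0
```

{"api": "jog_arm", "payload": {"targets": [[[0,0,0,0,0,0,0.04],[0,0,0,0,0,0,0.04],[0,0,0,0,0,0,0.04]]]}}

```text
t: 8.83
ee_pos: [533.4, 111.4, 63.5]
tcp_rot: [[0.181, 0.976, 0.123], [0.799, -0.219, 0.56], [0.574, -0.003, -0.819]]
contact_force: [0.3, -0.0, -5.8]
opening: 54.6
gripper_force: 50.0
```

```bash
python3 - <<'E'
from h import *
s=st(); go([60+10.9,0],68.5-15.6,np.radians(35),s)
E
```

```text
t 8.83 vice [69.9 -1.2] z 63.5 q [ 0.666  0.923 -0.822  2.072  0.064  0.265 -0.17 ] op 54.6 F [ 0.3 -0.  -5.8] Fv [ 0.  -0.3] gf 50.0
shift [-0.0053 -0.0012  0.0093] norm 11 rot [-0.0013 -0.0003 -0.0032]
```

{"api": "jog_arm", "payload": {"targets": [[[-0.0015,0,0.002,0,0,0,0.04],[-0.003,0,0.004,0,0,0,0.04],[-0.004,0,0.0057,0,0,0,0.04],[-0.0046,0,0.0066,0,0,0,0.04],[-0.0046,0,0.0066,0,0,0,0.04]]]}}

```text
t: 9.25
ee_pos: [533.1, 110.9, 55.2]
tcp_rot: [[0.182, 0.976, 0.123], [0.799, -0.22, 0.56], [0.574, -0.003, -0.819]]
contact_force: [-1.4, -2.9, -1.0]
opening: 54.6
gripper_force: 50.0
```

```bash
python3 - <<'E'
from h import *
s=st(); go([60+10.9,0],68.5-15.6,np.radians(35),s)
E
```

```text
t 9.25 vice [69.3 -1. ] z 55.2 q [ 0.662  0.938 -0.815  2.074  0.076  0.251 -0.172] op 54.6 F [-1.4 -2.9 -1. ] Fv [-3.1  0.7] gf 50.0
shift [-0.0001 -0.001   0.0028] norm 3 rot [-0.0013 -0.0004 -0.0041]
```

{"api": "jog_arm", "payload": {"targets": [[[-0.0004,0,0.0006,0,0,0,0.04],[-0.0004,0,0.0006,0,0,0,0.04],[-0.0004,0,0.0006,0,0,0,0.04]]]}}

```text
t: 9.5
ee_pos: [533.1, 111.0, 55.2]
tcp_rot: [[0.181, 0.976, 0.124], [0.799, -0.219, 0.561], [0.574, -0.003, -0.819]]
contact_force: [-3.1, -5.0, 7.6]
opening: 55.0
gripper_force: 50.0
```

{"api": "jog_arm", "payload": {"targets": [[[-0.0004,0,0.0006,0,0,0,0.04],[-0.0004,0,0.0006,0,0,0,0.04],[-0.0004,0,0.0006,0,0,0,0.04]]]}}

```text
t: 9.75
ee_pos: [533.1, 111.0, 55.1]
tcp_rot: [[0.181, 0.976, 0.124], [0.799, -0.219, 0.561], [0.574, -0.002, -0.819]]
contact_force: [-6.0, -7.1, 14.3]
opening: 55.0
gripper_force: 50.0
```

```bash
python3 - <<'E'
from h import *
s=st(); print(s['wrist_torque'])
E
```

```text
t 9.75 vice [69.5 -1. ] z 55.1 q [ 0.663  0.939 -0.816  2.075  0.079  0.249 -0.174] op 55.0 F [-6.  -7.1 14.3] Fv [-8.2  4.3] gf 50.0
[-0.15061893  0.40521527  0.35502156]
```

{"api": "jog_arm", "payload": {"targets": [[[0.0004,0,-0.0006,0,0,0,0.04],[0.0004,0,-0.0006,0,0,0,0.04],[0.0004,0,-0.0006,0,0,0,0.04]]], "grip_force": 4}}

```text
t: 10.0
ee_pos: [533.1, 111.2, 54.7]
tcp_rot: [[0.182, 0.976, 0.123], [0.798, -0.219, 0.561], [0.574, -0.003, -0.819]]
contact_force: [-2.1, -2.7, 4.4]
opening: 55.3
gripper_force: 4.0
```

{"api": "jog_arm", "payload": {"targets": [[[0,0,0,0,0,0,0.06],[0,0,0,0,0,0,0.065],[0,0,0,0,0,0,0.075],[0,0,0,0,0,0,0.08],[0,0,0,0,0,0,0.08]]]}}

```text
t: 10.42
ee_pos: [532.9, 111.2, 54.0]
tcp_rot: [[0.182, 0.976, 0.123], [0.798, -0.219, 0.561], [0.574, -0.004, -0.819]]
contact_force: [0.2, 0.4, 0.5]
opening: 79.1
gripper_force: 0.0
```

```bash
python3 - <<'E'
from h import *
s=st()
E
```

```text
t 10.42 vice [69.6 -0.8] z 54.0 q [ 0.661  0.94  -0.814  2.074  0.079  0.249 -0.175] op 79.1 F [0.2 0.4 0.5] Fv [ 0.4 -0.2] gf 0.0
```

{"api": "jog_arm", "payload": {"targets": [[[0,0,-0.015,0,0,0,0.08],[0,0,-0.035,0,0,0,0.08],[0,0,-0.06,0,0,0,0.08],[0,0,-0.09,0,0,0,0.08],[0,0,-0.12,0,0,0,0.08]]]}}

```text
t: 10.83
ee_pos: [517.5, 43.5, 153.2]
tcp_rot: [[0.181, 0.976, 0.121], [0.799, -0.218, 0.561], [0.574, -0.005, -0.819]]
contact_force: [0.7, 0.2, -0.2]
opening: 80.0
gripper_force: 0.0
```

{"api": "jog_arm", "payload": {"targets": [[[-0.02,0,-0.02,0,-0.11,0,0.0],[-0.04,0,-0.04,0,-0.22,0,0.0],[-0.06,0,-0.05,0,-0.33,0,0.0],[-0.08,0,-0.06,0,-0.44,0,0.0],[-0.1,0,-0.07,0,-0.55,0,0.0]]], "grip_force": 20}}

```text
t: 11.25
ee_pos: [492.0, -77.1, 153.8]
tcp_rot: [[0.22, 0.975, 0.012], [0.974, -0.221, 0.055], [0.056, -0.001, -0.998]]
contact_force: [-0.7, 0.7, -0.8]
opening: 50.1
gripper_force: 0.0
```

```bash
python3 - <<'E'
from h import *
s=st(); go([-128,0],150,0,s)
E
```

```text
t 11.25 vice [-123.    -1.7] z 153.8 q [ 0.522  0.536 -0.553  1.982  0.336  0.709 -0.445] op 50.1 F [-0.7  0.7 -0.8] Fv [0.5 0.8] gf 0.0
shift [-0.0052 -0.0017  0.0035] norm 6 rot [-0.0004 -0.0558 -0.0039]
```

{"api": "jog_arm", "payload": {"targets": [[[-0.008,-0.001,0,0,-0.05,-0.004,0.0],[-0.008,-0.001,0,0,-0.056,-0.004,0.0],[-0.008,-0.001,0,0,-0.056,-0.004,0.0],[-0.008,-0.001,0,0,-0.056,-0.004,0.0],[-0.008,-0.001,0,0,-0.056,-0.004,0.0]]]}}

```text
t: 11.67
ee_pos: [488.4, -83.2, 151.5]
tcp_rot: [[0.217, 0.976, -0.003], [0.976, -0.217, 0.007], [0.006, -0.005, -1.0]]
contact_force: [-0.2, -0.3, -0.1]
opening: 16.8
gripper_force: 0.0
```

```bash
python3 - <<'E'
from h import *
import cv2
s=st(); go([-128,0],75,0,s)
a=capture('scene')[140:290,210:400]; cv2.imwrite('pics/s3.png',cv2.resize(cv2.cvtColor(a,cv2.COLOR_RGB2BGR),None,fx=4,fy=4,interpolation=2))
E
```

```text
t 11.67 vice [-129.8    0.5] z 151.5 q [ 0.474  0.532 -0.517  1.985  0.377  0.723 -0.489] op 16.8 F [-0.2 -0.3 -0.1] Fv [-0.3  0.1] gf 0.0
shift [0.0013 0.0008 0.0765] norm 77 rot [-0.0048 -0.0063  0.0004]
```

View pics/s3.png

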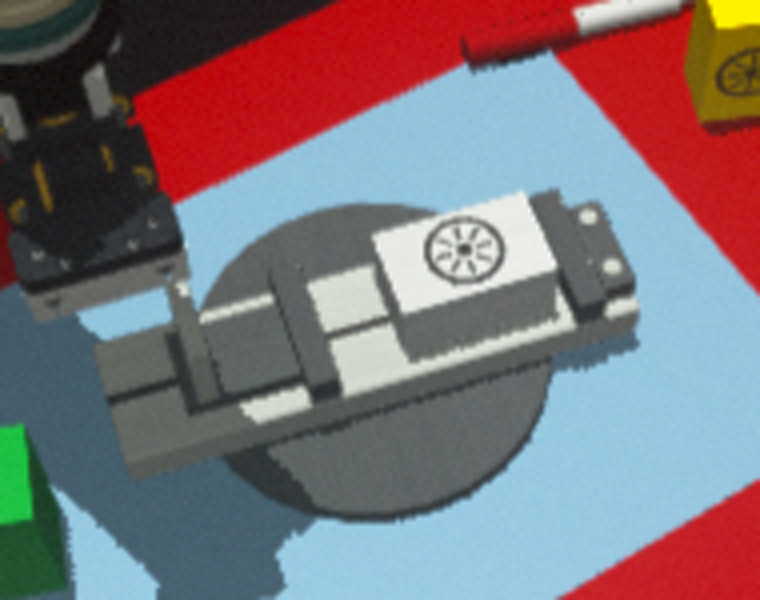

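The block lies flat, medallion up and centred, with a small gap to the fixed jaw. The closed fingers hang behind the thumb plate, so I'll go down and push.

{"api": "jog_arm", "payload": {"targets": [[[0,0,0.03,0,0,0,0.0],[0,0,0.06,0,-0.003,0,0.0],[0,0,0.078,0,-0.006,0,0.0],[0,0,0.078,0,-0.006,0,0.0],[0,0,0.078,0,-0.006,0,0.0]]]}}

```text
t: 12.13
ee_pos: [487.7, -82.6, 73.2]
tcp_rot: [[0.216, 0.976, -0.006], [0.976, -0.216, 0.001], [-0.0, -0.006, -1.0]]
contact_force: [0.6, -0.2, 0.0]
opening: 0.4
gripper_force: 0.0
```

{"api": "jog_arm", "payload": {"targets": [[[0.01,0,0,0,0,0,0.0],[0.02,0,0,0,0,0,0.0],[0.03,0,0,0,0,0,0.0],[0.037,0,0,0,0,0,0.0],[0.042,0,0,0,0,0,0.0]]]}}

```text
t: 12.55
ee_pos: [498.5, -42.2, 74.9]
tcp_rot: [[0.216, 0.976, -0.002], [0.976, -0.216, -0.003], [-0.003, -0.002, -1.0]]
contact_force: [0.3, -5.9, -2.1]
opening: 0.6
gripper_force: 2.9
```

```bash
python3 - <<'E'
from h import *
s=st()
E
```

```text
t 12.55 vice [-87.5  -0.5] z 74.9 q [ 0.3    0.65  -0.406  2.038  0.482  0.549 -0.668] op 0.6 F [ 0.3 -5.9 -2.1] Fv [-5.7 -1.6] gf 2.9
```

{"api": "jog_arm", "payload": {"targets": [[[0.004,0,0,0,0,0,0.0],[0.008,0,0,0,0,0,0.0],[0.012,0,0,0,0,0,0.0],[0.014,0,0,0,0,0,0.0],[0.016,0,0,0,0,0,0.0]]]}}

```text
t: 12.97
ee_pos: [501.8, -27.7, 75.0]
tcp_rot: [[0.217, 0.976, -0.002], [0.976, -0.217, -0.004], [-0.004, -0.002, -1.0]]
contact_force: [-0.7, -10.0, 0.3]
opening: 0.7
gripper_force: 4.3
```

{"api": "jog_arm", "payload": {"targets": [[[0.001,0,0,0,0,0,0.0],[0.002,0,0,0,0,0,0.0],[0.003,0,0,0,0,0,0.0]]]}}

```text
t: 13.22
ee_pos: [502.2, -25.9, 75.0]
tcp_rot: [[0.218, 0.976, -0.003], [0.976, -0.218, -0.005], [-0.005, -0.002, -1.0]]
contact_force: [1.4, -9.8, -0.7]
opening: -0.4
gripper_force: 4.2
```

{"api": "jog_arm", "payload": {"targets": [[[0.001,0,0,0,0,0,0.0],[0.002,0,0,0,0,0,0.0],[0.003,0,0,0,0,0,0.0]]]}}

```text
t: 13.47
ee_pos: [502.9, -23.0, 75.0]
tcp_rot: [[0.218, 0.976, -0.003], [0.976, -0.218, -0.005], [-0.005, -0.002, -1.0]]
contact_force: [1.5, -9.3, -0.7]
opening: 0.2
gripper_force: 4.2
```

```bash
python3 - <<'E'
from h import *
s=st()
E
```

```text
t 13.47 vice [-67.9  -0.6] z 75.0 q [ 0.256  0.653 -0.401  2.029  0.477  0.554 -0.703] op 0.2 F [ 1.5 -9.3 -0.7] Fv [-8.8 -3.5] gf 4.2
```

{"api": "jog_arm", "payload": {"targets": [[[0.0007,0,0,0,0,0,0.0],[0.0014,0,0,0,0,0,0.0]]]}}

```text
t: 13.63
ee_pos: [503.2, -21.5, 75.0]
tcp_rot: [[0.218, 0.976, -0.003], [0.976, -0.218, -0.005], [-0.005, -0.002, -1.0]]
contact_force: [0.7, -8.1, -0.7]
opening: 0.4
gripper_force: 4.2
```

{"api": "jog_arm", "payload": {"targets": [[[0.0007,0,0,0,0,0,0.0],[0.0014,0,0,0,0,0,0.0]]]}}

```text
t: 13.8
ee_pos: [503.3, -21.0, 75.0]
tcp_rot: [[0.218, 0.976, -0.003], [0.976, -0.218, -0.006], [-0.006, -0.002, -1.0]]
contact_force: [1.7, -11.9, -0.2]
opening: 0.3
gripper_force: 5.5
```

```bash
python3 - <<'E'
from h import *
s=st()
E
```

```text
t 13.8 vice [-65.8  -0.6] z 75.0 q [ 0.251  0.653 -0.4    2.027  0.477  0.556 -0.708] op 0.3 F [  1.7 -11.9  -0.2] Fv [-11.2  -4.3] gf 5.5
```

{"api": "jog_arm", "payload": {"targets": [[[0.0006,0,0,0,0,0,0.0],[0.0006,0,0,0,0,0,0.0]]]}}

```text
t: 13.97
ee_pos: [503.3, -21.0, 75.0]
tcp_rot: [[0.218, 0.976, -0.004], [0.976, -0.219, -0.006], [-0.007, -0.002, -1.0]]
contact_force: [-0.2, -11.8, -0.0]
opening: 0.2
gripper_force: 5.4
```

{"api": "jog_arm", "payload": {"targets": [[[0.0005,0,0,0,0,0,0.0],[0.0005,0,0,0,0,0,0.0]]]}}

```text
t: 14.13
ee_pos: [503.3, -21.0, 75.0]
tcp_rot: [[0.219, 0.976, -0.004], [0.976, -0.219, -0.007], [-0.008, -0.002, -1.0]]
contact_force: [-0.1, -11.8, 0.4]
opening: 0.2
gripper_force: 5.9
```

```bash
python3 - <<'E'
from h import *
s=st()
E
```

```text
t 14.13 vice [-65.9  -0.6] z 75.0 q [ 0.249  0.653 -0.399  2.027  0.477  0.557 -0.709] op 0.2 F [ -0.1 -11.8   0.4] Fv [-11.5  -2.5] gf 5.9
```

{"api": "jog_arm", "payload": {"targets": [[[0.001,0,0,0,0,0,0.0],[0.002,0,0,0,0,0,0.0],[0.002,0,0,0,0,0,0.0]]]}}

```text
t: 14.38
ee_pos: [503.3, -21.0, 75.0]
tcp_rot: [[0.22, 0.975, -0.005], [0.975, -0.22, -0.01], [-0.011, -0.003, -1.0]]
contact_force: [0.6, -15.7, 2.7]
opening: 0.2
gripper_force: 7.7
```

{"api": "jog_arm", "payload": {"targets": [[[0.001,0,0,0,0,0,0.0],[0.002,0,0,0,0,0,0.0],[0.002,0,0,0,0,0,0.0]]]}}

```text
t: 14.63
ee_pos: [503.3, -21.0, 75.0]
tcp_rot: [[0.221, 0.975, -0.006], [0.975, -0.221, -0.012], [-0.013, -0.003, -1.0]]
contact_force: [-1.2, -19.2, 2.9]
opening: 0.7
gripper_force: 9.5
```

```bash
python3 - <<'E'
from h import *
s=st()
E
```

```text
t 14.63 vice [-65.8  -0.6] z 75.0 q [ 0.242  0.653 -0.395  2.025  0.478  0.561 -0.716] op 0.7 F [ -1.2 -19.2   2.9] Fv [-19.  -3.] gf 9.5
```

{"api": "jog_arm", "payload": {"targets": [[[0.001,0,0,0,0,0,0.0],[0.002,0,0,0,0,0,0.0],[0.002,0,0,0,0,0,0.0],[0.002,0,0,0,0,0,0.0]]]}}

```text
t: 14.97
ee_pos: [503.2, -21.0, 75.1]
tcp_rot: [[0.222, 0.975, -0.007], [0.975, -0.222, -0.015], [-0.016, -0.004, -1.0]]
contact_force: [-0.9, -23.3, 5.1]
opening: 0.3
gripper_force: 11.3
```

{"api": "jog_arm", "payload": {"targets": [[[-0.003,0,0,0,0,0,0.0],[-0.006,0,0,0,0,0,0.0],[-0.01,0,0,0,0,0,0.0],[-0.02,0,0,0,0,0,0.0],[-0.03,0,0,0,0,0,0.0]]]}}

```text
t: 15.38
ee_pos: [498.6, -38.5, 74.7]
tcp_rot: [[0.213, 0.977, -0.002], [0.977, -0.213, 0.001], [0.001, -0.002, -1.0]]
contact_force: [-0.1, -0.6, 0.2]
opening: 0.3
gripper_force: 0.0
```

{"api": "jog_arm", "payload": {"targets": [[[-0.01,0,-0.02,0,0,0,0.0],[-0.02,0,-0.05,0,0,0,0.0],[-0.04,0,-0.085,0,0,0,0.0],[-0.07,0,-0.11,0,0,0,0.0],[-0.1,0,-0.11,0,0,0,0.0]]]}}

```text
t: 15.8
ee_pos: [480.1, -137.5, 189.0]
tcp_rot: [[0.213, 0.977, 0.006], [0.977, -0.213, -0.002], [-0.0, 0.006, -1.0]]
contact_force: [1.3, -0.4, -0.1]
opening: 0.6
gripper_force: 0.0
```

```bash
python3 - <<'E'
from h import *
import cv2
s=st()
a=capture('scene')[150:290,220:400]; b=capture('top')[215:310,230:375]
f=lambda x:cv2.resize(cv2.cvtColor(x,cv2.COLOR_RGB2BGR),(720,560 if x is a else 472),interpolation=2)[:, :]
cv2.imwrite('pics/s4.png',f(a)); cv2.imwrite('pics/t4.png',f(b))
E
```

```text
t 15.8 vice [-184.6   -3.2] z 189.0 q [ 0.606  0.479 -0.548  1.944  0.342  0.804 -0.345] op 0.6 F [ 1.3 -0.4 -0.1] Fv [-0.1 -1.4] gf 0.0
```

View pics/s4.png

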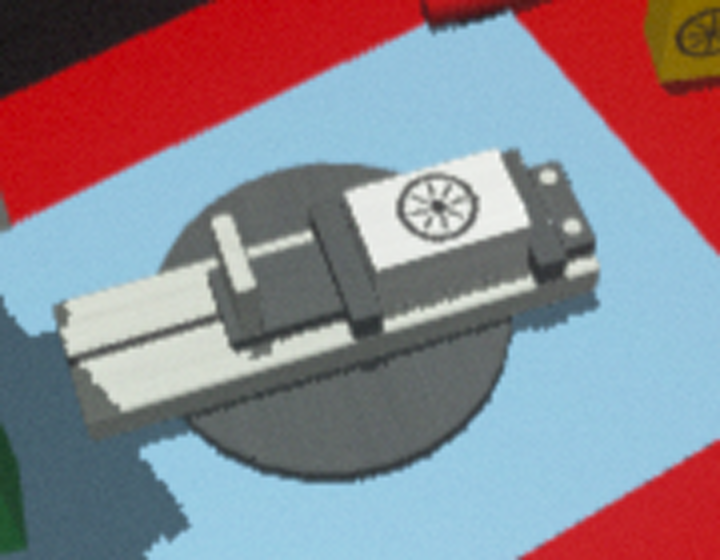

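View pics/t4.png

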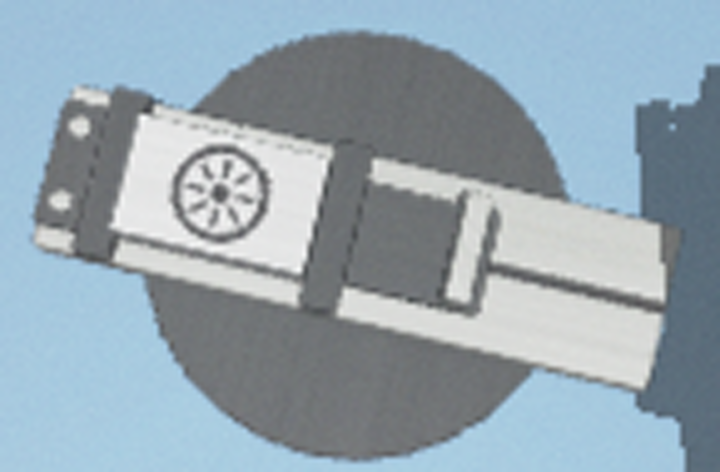

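The block is clamped square between both jaws with its medallion up (top crop around 220,193) and shows no visible gap. The arm is clear, so I'll hand in.

{"api": "jog_arm", "payload": {"targets": [[[0,0,0,0,0,0,0.0],[0,0,0,0,0,0,0.0],[0,0,0,0,0,0,0.0]]]}}

```text
t: 16.15
ee_pos: [476.8, -135.6, 183.7]
tcp_rot: [[0.213, 0.977, -0.004], [0.977, -0.213, 0.001], [0.0, -0.005, -1.0]]
contact_force: [0.1, 0.0, 0.5]
opening: 0.2
gripper_force: 0.0
```

```bash
python3 -c "
from rig import *
print(close_job())"
```

```text
the job is handed in; nothing more can be done
None
```

The block lies along the vice bed with its medallion up, clamped by its two ends against the fixed jaw (last push about 23 N); the job was handed in at about 16 s with the arm clear, and no verdict came back.

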